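Lift the hot lid off the soaking pot with the lid lifter

TASK

Water for soaking the dishwasher filters has been heated in the wider of the two steel pots, and its lid is too hot to touch: pick up the lid lifter by its black grip, hook it under the loop of that lid, lift the lid off and carry it level, without the robot itself touching it, to the round cork mat. Set the lid down gently in the middle of the mat, unhook the lifter and leave it standing upright on the bare counter, not touching the lid. Leave the lid of the smaller pot where it is.

Things in the scene. Friction and masses are not known exactly. Their poses are not given: they have to be found in the camera images.
- lifter: Loose C-shaped steel lid lifter, 0.2 kg, standing, 104 mm high. Origin: underside, right below the grip; z up, x the way the C opens. Black grip on top: 56 (x) by 24 (y) mm, 66 to 104 mm up. Spine at x -36 to -44 mm, 60 mm wide heel plate to x -58. Tongue at the bottom: 30 mm wide, out to x +22, 14 mm high at its tip, V-shaped seat for a bar 7 mm up at x 0; mouth above it free up to 60 mm.
- lid: Hot lid of the wider pot (80 mm high): loose steel disc, 132 mm across, about 0.2 kg. Origin: centre of its underside, a 6 mm deep plug in the pot's mouth with 5 mm play; z up; flat top 10 mm above the origin. On top a loop of 8 mm bar: crossbar along y, its centre line 52 mm above the origin, 38 mm clear under it, 56 mm clear between its legs; open along x, from either side.
- mat: Round cork mat, 160 mm across, 10 mm thick, fixed flat on the counter. Origin: centre of its underside (counter level); z up.
- small_lid: The lid of the smaller pot, to be left alone: same shape, only 96 mm across with a 48 mm wide loop of the same height, on a pot 88 mm across and 80 mm high. Origin: centre of its underside; z up.
Mind the look-alikes: they are no part of the job. Leave any green or red look-alike of the lid alone.

How it is judged (in metres and radians):
On the way:
1. the hot lid hangs level from the lifter, clear of the pot (at least 20 mm above where it lay) (height (world z) of lid above 0.094 m and angle between lid's own z axis and vertical below 0.26 rad and contact force between lifter and lid above 0.5 N), for 0.2 s.
At the end, for the whole second after the job is handed in: The hot lid lies flat and still on the cork mat, its centre within 30 mm of the mat's centre; the lifter stands upright and still on the bare counter, not touching the lid; the lid of the smaller pot is within 30 mm of where it was (horizontal distance between lid and mat below 0.03 m and height (world z) of lid between 0.006 and 0.015 m and angle between each of lid, lifter's own z axis and vertical below 0.1 rad and linear speed of each of lid, lifter below 0.02 m/s and height (world z) of lifter below 0.006 m and contact force between lifter and lid below 0.1 N and distance of small_lid from where it was at the start of the episode below 0.03 m).
It fails at once if the robot's fingers or arm touch the hot lid (contact force between any of the fingers, the arm and lid above 0.5 N).
It fails at once if the hot lid tips more than about 20 degrees from level (angle between lid's own z axis and vertical above 0.35 rad).
It fails at once if the hot lid is dropped or slammed onto the mat (faster than 0.5 m/s within about 20 mm of it) (horizontal distance between lid and mat below 0.14 m and height (world z) of lid below 0.03 m and linear speed of lid above 0.5 m/s).
It fails at once if the lid of the smaller pot is moved by more than 30 mm (distance of small_lid from where it was at the start of the episode above 0.03 m).
It also fails if it takes over 67 s, if anything falls off the work surface, if the arm or the gripper's body presses on something with over 40 N, if the wrist force passes 120 N, or if a joint passes its speed limit or range.

ROBOT

A 6-joint arm with a two-finger parallel gripper is mounted at the origin on the work surface. World frame = base frame: x ahead of the robot, y to its left, z up, the work surface at z = 0. Lengths are in mm, angles in degrees, forces in N, time in s.
With the tool pointing down it reaches from about 325 to 925 mm from the base axis. Payload 3.1 kg.
Tool frame: the origin (TCP) lies midway between the tips of the shut fingers; the grasp point (between the pads) lies 19 mm behind it; y points along the fingers, x is the direction in which the jaws open and shut, and the axes are right-handed (so a half turn about y gives the same grasp; the last joint's range is limited). The gripper opens to 85 mm and grips with 20 to 120 N. Pads are 22 mm wide; open, the fingers measure 114 mm over their backs; the gripper's body (76 mm by 85 mm) begins 54 mm behind the grasp point. The pads swing forward as they close: fully open they stand 13 mm farther back than shut.
Start: joints at [57.743, 12.427, 92.441, -0, 75.132, -6.429], TCP at [272.288, 562.582, 231.3] pointing down, gripper open.
Joint ranges: [-157.48, 157.48], [-44.54, 120.13], [17.64, 146.25], [-64.5, 244.5], [7.68, 150.69], [-147.95, 147.95]. Speed limits (degrees/s): [159.86, 159.86, 180, 180, 180, 180].

INTERFACE

Orientations are given as [roll, pitch, yaw] about the fixed x, y, z axes, in that order (R = Rz(yaw) Ry(pitch) Rx(roll)).
In Python, from rig import * gives the robot as it stands. The module is installed in compiled form; this text tells all that it offers. Calls block until the motion is done:
- reach(position, orientation): joint-space move of the TCP to a pose.
- move_linear(position, attitude=None, vel=150, stop_force=None): straight line of the TCP; attitude=None keeps the orientation; vel is the mean speed in mm/s. With stop_force (N) it stops when the force on the tool has changed by that much, and returns True; else False.
- goto_joints(angles): joint-space move.
- let_go() and clamp(f_grip=None): open the fingers fully, or close them until they stop; f_grip is the grip in N (None keeps the last).
- wait(seconds).
- solve_ik(position, orientation): joint angles nearest the present ones, or None.
- snapshot(name): name is "scene" or "top" or "wrist"; returns a dict with "frame" (480x640x3 uint8, blue, green, red), "vfov" (degrees; the focal length in pixels is half the picture's height over the tangent of half this angle, whatever the lens; pixels are square), "cx", "cy" (the principal point, pixels), "pose" (4x4, takes a point from camera to world coordinates). Camera axes: x right, y down, z forward; pixel columns grow to the right and rows downward; lengths in mm; the calibration is good to about 2 mm. The wrist camera is an equidistant fisheye: a pixel r from the principal point sees the ray r / f radians off the axis. A picture is of the moment at which its call begins. There is no depth.
A pose or a line that the arm cannot do raises IKError and nothing moves.
- hand_in(): hands the job in, once; it reports no verdict.
Trained networks look in the newest picture that a camera, given by its name, has taken for a name from the list of things; names that differ only in an ending like _2 or _b are one class to them, and where a whole thing is asked for, a point or a joint stands for the part that bears it (a point fixed in the world has none). Each returns a list of dicts, best first, with "confidence" (0 to 1); they miss things now and then, are a little off and sometimes report something else, mostly with a low value. They report only what shows in the picture. A call takes as long as a camera call. They do not tell look-alikes from the thing itself.
- spot_in(camera, label): "position" ([column, row] in pixels, amid what is visible of it).
- cut_out(camera, label): "region" (480x640 bool, what is visible of it) and "position" ([column, row] in pixels, amid what is visible of it).
- pinpoint(camera, label): "position" ([column, row] in pixels: a listed point, or the origin of a listed thing).
Readings, each from a call of its own:
- read_t(): time.
- read_joint_pos(): joint angles.
- read_qvel(): joint speeds.
- read_tau(): joint torques, N m.
- read_eef_pos(): TCP position.
- read_eef_rot(): TCP orientation.
- read_force(): force on the tool from outside, world axes, zero at the start.
- read_torque(): the same for the moment, N m.
- read_width(): finger opening in mm.
Only numpy, scipy, OpenCV 4.12 (cv2) and the standard library are available. Lean on these libraries where they do the work, as an engineer would, in place of code of your own. Each camera call takes 0.05 s, during which the arm holds its last target. There are 200 camera calls.

## Working session

There is one attempt and no reset: what is moved stays moved. The work goes in short steps, each a Python script; the robot and the scene stay as the last script left them, time stands still between calls to the robot, and variables do not carry over. Pictures are saved under pics/ and viewed, about 8 in all and at most 12, crops included, and the job is handed in when it is done.

```bash
mkdir -p pics; cat > h.py <<'E'
from rig import *
import numpy as np, cv2
def ray(s,uv):
    f=240/np.tan(np.radians(s["vfov"]/2)); d=np.array([(uv[0]-s["cx"])/f,(uv[1]-s["cy"])/f])
    if s.get("fish"):
        r=np.hypot(*d); v=np.array([*(d/r*np.sin(r)),np.cos(r)]) if r>0 else np.array([0,0,1.])
    else: v=np.array([*d,1.])
    P=np.array(s["pose"]); v=P[:3,:3]@v
    return P[:3,3],v/np.linalg.norm(v)
def atz(s,uv,z):
    o,v=ray(s,uv); return o+v*(z-o[2])/v[2]
def proj(s,p):
    P=np.array(s["pose"]); c=P[:3,:3].T@(np.array(p,float)-P[:3,3]); f=240/np.tan(np.radians(s["vfov"]/2))
    if s.get("fish"):
        r=np.hypot(c[0],c[1]); k=f*np.arctan2(r,c[2])/max(r,1e-9)
    else: k=f/c[2]
    return np.array([s["cx"]+k*c[0],s["cy"]+k*c[1]])
def snap(n):
    s=dict(snapshot(n)); s["fish"]=(n=="wrist"); return s
E
python3 - <<'E'
from h import *
for n in ("scene","top"):
    s=snap(n); cv2.imwrite(f"pics/{n}0.png",s["frame"]); print(n,s["vfov"],np.round(s["pose"],2).tolist())
    for l,z in (("lifter",0),("lid",74),("mat",0),("small_lid",74)):
        for d in pinpoint(n,l): print("pin",l,np.round(d["position"]),round(d["confidence"],2),np.round(atz(s,d["position"],z)))
        for d in spot_in(n,l): print("spot",l,np.round(d["position"]),round(d["confidence"],2))
print(read_t())
E
```

```text
scene 49.41726898123572 [[-0.46, 0.63, -0.63, 1204.12], [0.89, 0.32, -0.33, 342.68], [0.0, -0.71, -0.7, 727.49], [0.0, 0.0, 0.0, 1.0]]
pin lifter [245. 179.] 0.89 [ 472. -217.    0.]
spot lifter [249. 155.] 0.57
pin lid [208. 335.] 0.96 [883.  -7.  74.]
pin lid [354. 214.] 0.89 [542.  76.  74.]
pin lid [356. 269.] 0.74 [662. 134.  74.]
pin lid [462. 349.] 0.55 [733. 336.  74.]
spot lid [210. 336.] 0.89
spot lid [465. 345.] 0.86
spot lid [356. 213.] 0.8
spot lid [355. 266.] 0.67
pin mat [445. 241.] 0.73 [454. 236.   0.]
spot mat [446. 240.] 0.62
pin small_lid [182. 206.] 0.86 [ 669. -223.   74.]
spot small_lid [177. 203.] 0.59
top 48.10328199038848 [[0.05, -0.98, 0.21, 423.28], [-1.0, -0.04, 0.01, 36.17], [-0.0, -0.21, -0.98, 1157.97], [0.0, 0.0, 0.0, 1.0]]
pin lifter [433. 350.] 0.98 [ 453. -219.    0.]
pin lifter [216. 340.] 0.66 [453. 241.   0.]
spot lifter [437. 357.] 0.86
pin lid [306. 336.] 0.8 [467.  48.  74.]
pin lid [273. 242.] 0.75 [654. 125.  74.]
pin lid [357. 167.] 0.67 [826. -42.  74.]
pin lid [183. 234.] 0.61 [664. 313.  74.]
spot lid [358. 167.] 0.78
spot lid [301. 337.] 0.77
spot lid [180. 236.] 0.67
spot lid [272. 239.] 0.66
pin mat [212. 338.] 0.87 [456. 248.   0.]
spot mat [214. 342.] 0.86
pin small_lid [441. 242.] 0.93 [ 670. -220.   74.]
spot small_lid [445. 244.] 0.59
0.9
```

View pics/scene0.png

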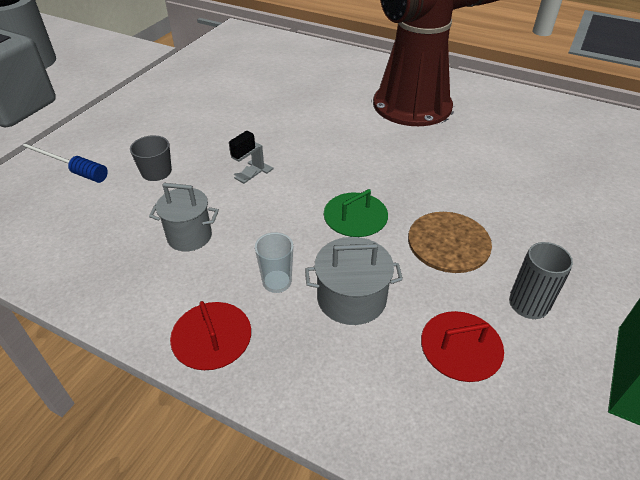

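View pics/top0.png

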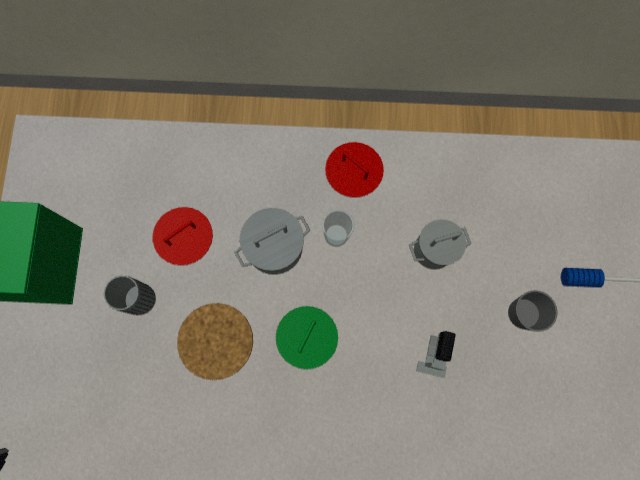

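Candidates for the hot lid, with pixels as scene / top:
- **Grey lid on the wider pot:** (356,267) / (272,240). This is my choice.
- **Green lid:** (355,213) / (302,337).
- **Red lids:** (210,336) / (357,168) and (463,346) / (181,236).
- **Grey small lid on the narrower pot:** (182,205) / (441,242).

The lifter is at (247,158) / (437,355), opening roughly towards +x. The mat is at (447,241) / (214,341). I'll check the choice in one crop.

```bash
python3 - <<'E'
from h import *
a=cv2.imread("pics/top0.png");b=cv2.imread("pics/scene0.png")
def c(i,x,y): return cv2.resize(i[y:y+75,x:x+100],(400,300),interpolation=cv2.INTER_CUBIC)
cv2.imwrite("pics/crop.png",np.vstack([np.hstack([c(a,225,200),c(a,390,315)]),np.hstack([c(b,305,230),c(b,205,120)])]))
print(read_eef_rot(),read_width())
E
```

```text
[-9.00026311e+01 -2.85819217e-03  6.41722063e+01] 85.10740932299619
```

View pics/crop.png

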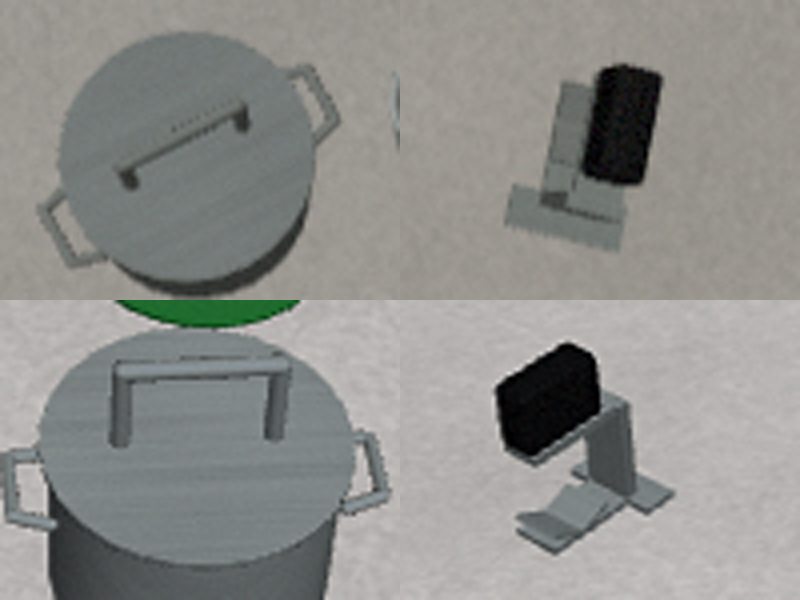

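The crop shows the bare-steel lid with its loop on the wider pot, and the lifter with its black grip, tongue pointing about +x. That confirms the choice. Next I compute the axes and look from the wrist camera.

```bash
cat >> h.py <<'E'
def yawof(a,b): return np.degrees(np.arctan2(b[1]-a[1],b[0]-a[0]))
def tool(yaw): return [-90,0,yaw]
E
python3 - <<'E'
from h import *
t=snap("top"); s=snap("scene")
A=atz(t,(254.5,243),128);B=atz(t,(286.2,225.5),128); print("bar top",A.round(),B.round(),yawof(B,A)-90)
A=atz(s,(333.75,247),128);B=atz(s,(377,245.5),128); print("bar scene",A.round(),B.round(),yawof(A,B)-90)
A=atz(t,(443.5,360),104);B=atz(t,(448,332.5),104); print("grip top",A.round(),B.round(),yawof(A,B))
A=atz(t,(416.5,369),3);B=atz(t,(446,375),3); print("heel",A.round(),B.round(),yawof(B,A)-90)
reach([400,-212,240],tool(-95))
w=snap("wrist"); cv2.imwrite("pics/w1.png",w["frame"]); print(w["vfov"],np.round(w["pose"],2).tolist())
for d in pinpoint("wrist","lifter"): print(d["confidence"],d["position"],atz(w,d["position"],0).round(1))
print(read_t(),read_joint_pos())
E
```

```text
bar top [640. 158. 128.] [678.  97. 128.] 32.32721698385811
bar scene [681. 101. 128.] [646. 161. 128.] 30.19470485764454
grip top [ 433. -216.  104.] [ 485. -226.  104.] -9.816095183927946
heel [ 412. -184.    3.] [ 403. -246.    3.] -8.709222210858371
65.70646984690485 [[-0.09, -0.96, -0.26, 464.71], [-1.0, 0.08, 0.02, -216.75], [0.0, 0.26, -0.97, 383.06], [0.0, 0.0, 0.0, 1.0]]
0.79 [325.7, 144.8] [ 458.4 -227.3    0. ]
3.8667 [-3.67515622e+01 -9.84730940e+00  1.14198947e+02  6.43345528e-03
  7.56517043e+01  5.81802771e+01]
```

View pics/w1.png

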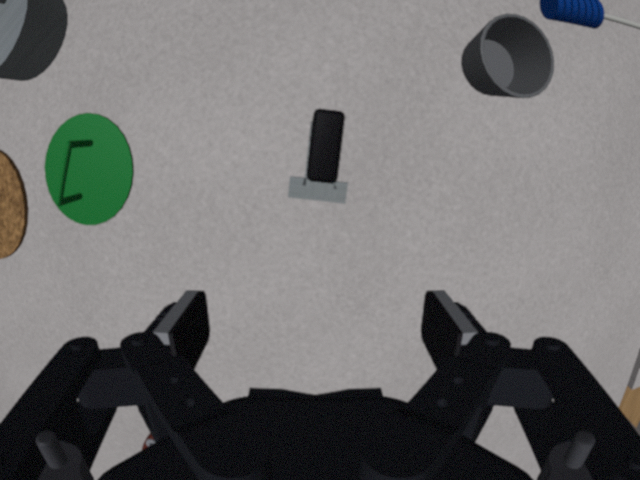

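Wrist view: the grip runs from (329,112) to (322,178) and the heel plate from (289,188) to (347,193). I'll use these to refine the lifter pose, then look at the pot lid the same way.

```bash
python3 - <<'E'
from h import *
w=snap("wrist")
A=atz(w,(321.5,182),104);B=atz(w,(329.5,111),104); print("grip",A.round(1),B.round(1),((A+B)/2).round(1),yawof(A,B))
A=atz(w,(289,188),3);B=atz(w,(347,193),3); print("heel",A.round(1),B.round(1),((A+B)/2).round(1),yawof(B,A)-90)
g=w["frame"].max(2)<45; g[230:]=0
n,l,st,c=cv2.connectedComponentsWithStats(g.astype(np.uint8)); 
for i in range(1,n):
    if 500<st[i,4]<5000:
        r=cv2.minAreaRect(np.argwhere(l==i)[:,::-1].astype(np.float32)); print(st[i],c[i],r, atz(w,c[i],95))
E
```

```text
grip [ 432.4 -219.   104. ] [ 485.2 -229.4  104. ] [ 458.8 -224.2  104. ] -11.158614864496277
heel [ 417.4 -185.9    3. ] [ 407.1 -245.1    3. ] [ 412.3 -215.5    3. ] -9.90092787117463
[ 486   18   57   32 1040] [511.94711538  31.875     ] ((515.3131713867188, 34.402137756347656), (51.546958923339844, 32.64921951293945), 27.64597511291504) [ 552.9390405  -392.40285125   95.        ]
[463  57  46  38 640] [481.4296875  79.209375 ] ((482.9762878417969, 80.57833099365234), (52.53666305541992, 21.56863784790039), 50.52754211425781) [ 508.73696074 -356.95958545   95.        ]
[ 308  110   36   73 2044] [324.98238748 145.60078278] ((324.8162841796875, 145.69796752929688), (29.508296966552734, 70.93112182617188), 6.842773914337158) [ 459.37133362 -224.07734781   95.        ]
```

```bash
python3 - <<'E'
from h import *
R=tool(-100.3)
reach([460,-224,140],R); move_linear([460,-224,68],vel=100)
clamp(60); print("w",read_width(),read_eef_pos(),read_force())
move_linear([460,-224,200],vel=150); print("w",read_width(),read_force())
# toward the pot, behind the lid, lifter yaw 31
y=np.radians(31.); u=np.array([np.cos(y),np.sin(y)]); c=np.array([661.,129.])
p=c-150*u; print(p); reach([*p,230],tool(-59))
w=snap("wrist"); cv2.imwrite("pics/w2.png",w["frame"])
for d in pinpoint("wrist","lid"): print(d["confidence"],d["position"],atz(w,d["position"],74).round(1))
print(read_t(),read_joint_pos())
E
```

```text
w 23.300983986147887 [ 460.46299401 -224.27990622   68.3839933 ] [ 1.03794508 -0.18793615  1.70210123]
w 23.06586868782887 [-0.30310536  0.09409468 -2.27698516]
[532.42490489  51.74428876]
0.95 [531.5, 18.1] [795.1 -19.1  74. ]
0.71 [311.8, 34.5] [660.2 131.4  74. ]
0.66 [284.0, 255.6] [491.1  57.6  74. ]
8.1583 [-2.10230240e+00  1.50474488e+00  1.04714101e+02 -3.40272086e-02
  7.38307369e+01  5.70363353e+01]
```

View pics/w2.png

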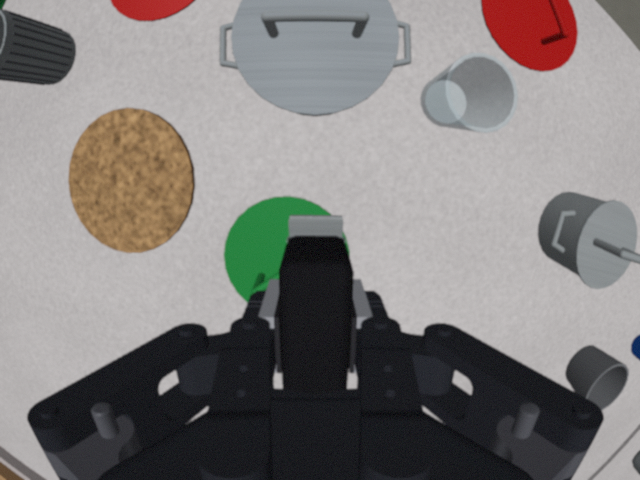

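Wrist view: the lifter is held straight with its tongue forward at (315,225). The crossbar spans about (264,18) to (368,18).

```bash
python3 - <<'E'
from h import *
w=snap("wrist")
A=atz(w,(265,18),127);B=atz(w,(368,18),127); print("bar",A.round(1),B.round(1),((A+B)/2).round(1),yawof(B,A)-90,np.hypot(*(A-B)[:2]))
y=np.radians(31.);u=np.array([np.cos(y),np.sin(y)]);v=np.array([-u[1],u[0]]); p=read_eef_pos(); print(p)
for s in (1,-1): print("tongue tip expect",proj(w,[*(p[:2]+22*u+15*v*s),p[2]-68+14]))
# mat, both cams
m=w["frame"]; h=cv2.cvtColor(m,cv2.COLOR_BGR2HSV)
for n in ("wrist","top","scene"):
    s=w if n=="wrist" else snap(n)
    c=cut_out(n,"mat")
    for d in c[:1]:
        pts=np.argwhere(d["region"])[:,::-1]; P=np.array([atz(s,q,10) for q in pts[::7]]); lo,hi=P.min(0),P.max(0); print("mat",n,d["confidence"],P.mean(0).round(1),(hi-lo).round(),((hi+lo)/2).round(1))
E
```

```text
bar [642.8 155.7 127. ] [677.9  97.3 127. ] [660.3 126.5 127. ] 30.950028180999638 68.17097788440145
[532.31613348  50.31314594 229.62512409]
tongue tip expect [288.73825836 219.21402753]
tongue tip expect [343.98425595 219.07801632]
mat wrist 0.67 [456.4 236.   10. ] [161. 159.   0.] [452.5 240.   10. ]
mat top 0.62 [450.5 250.4  10. ] [157. 129.   0.] [451.7 254.3  10. ]
mat scene 0.76 [462.4 243.9  10. ] [168. 158.   0.] [459.4 242.3  10. ]
```

```bash
python3 - <<'E'
from h import *
y=np.radians(31.);u=np.array([np.cos(y),np.sin(y)]);c=np.array([660.5,127.5])
move_linear([*(c-140*u),164],vel=150)
print("hit",move_linear([*c,164],vel=60,stop_force=6),read_eef_pos().round(1),read_force())
w=snap("wrist");cv2.imwrite("pics/w3.png",w["frame"])
s=snap("scene");cv2.imwrite("pics/s3.png",cv2.resize(s["frame"][190:340,260:460],(800,600),interpolation=cv2.INTER_CUBIC))
print(read_t())
E
```

```text
hit False [660.3 127.4 164. ] [-0.2039402   0.35802318 -1.80559172]
11.6333
```

View pics/s3.png

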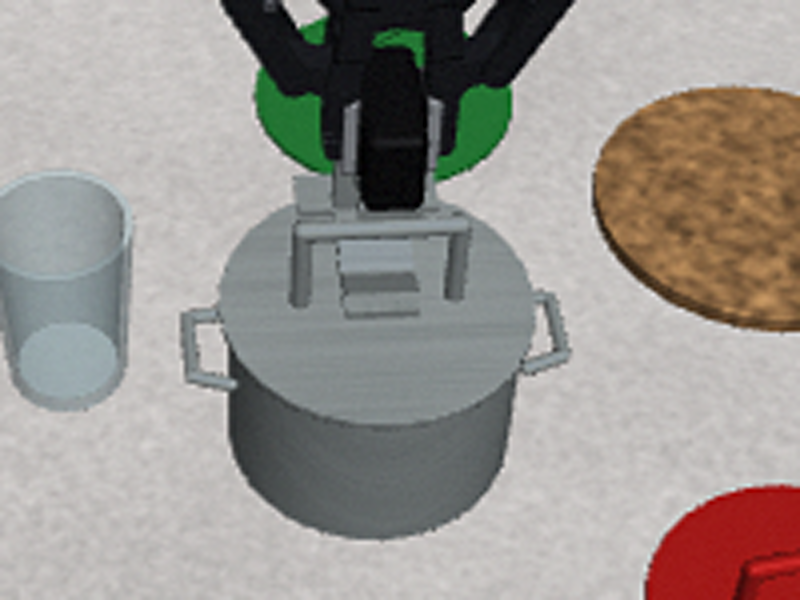

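The tongue lies under the crossbar, centred between the legs with its tip beyond at (382,300), and nothing touches. Now I lift slowly.

```bash
python3 - <<'E'
from h import *
move_linear([660.5,127.5,188],vel=25); print(read_force())
move_linear([660.5,127.5,240],vel=50); wait(0.4); print(read_force(),read_width(),read_eef_pos())
s=snap("scene");a=cv2.resize(s["frame"][120:320,240:450],(420,400),interpolation=cv2.INTER_CUBIC)
w=snap("wrist");cv2.imwrite("pics/s4.png",np.hstack([a,cv2.resize(w["frame"],(380,400))[:, :]]))
print(read_t())
E
```

```text
[ 0.235571    0.42875406 -3.25182043]
[ 0.49960657 -0.01081467 -3.23255545] 23.48898258956076 [660.45245094 127.49846209 239.85968495]
14.4333
```

View pics/s4.png

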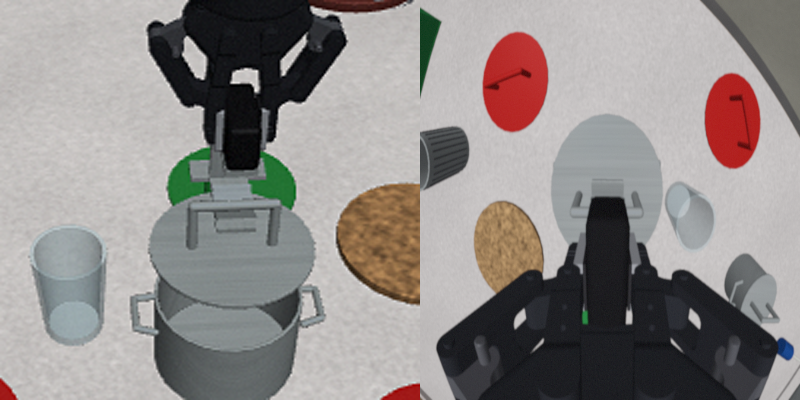

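The lid hangs level, clear of the pot. I carry it to the mat and stop just above it to check centring.

```bash
python3 - <<'E'
from h import *
move_linear([455,242,240],vel=50); move_linear([455,242,150],vel=40); wait(0.5)
print(read_force(),read_width(),read_t(),read_joint_pos().round(1))
s=snap("scene");t=snap("top")
a=cv2.resize(s["frame"][130:330,345:555],(420,400),interpolation=cv2.INTER_CUBIC);b=cv2.resize(t["frame"][240:440,120:310],(380,400),interpolation=cv2.INTER_CUBIC)
cv2.imwrite("pics/s5.png",np.hstack([a,b]))
# expected mat outline vs lid outline
for n,S in (("s",s),("t",t)):
    print(n,"mat ctr px",proj(S,[455,242,10]).round())
E
```

```text
[ 0.16772967 -0.47878392 -3.27028341] 23.561190051925085 22.1917 [ 20.2   4.1 111.2  -0.   64.8  79.2]
s mat ctr px [449. 239.]
t mat ctr px [214. 339.]
```

View pics/s5.png

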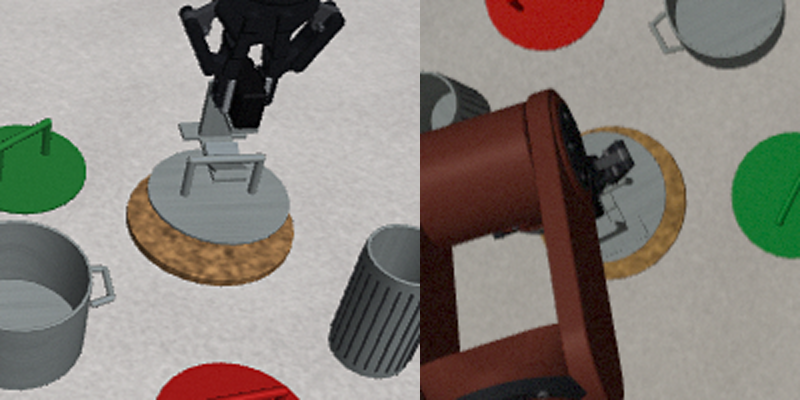

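The lid is over the mat and well centred, so I lower it, unhook and check.

```bash
python3 - <<'E'
from h import *
move_linear([455,242,124],vel=30); move_linear([455,242,103],vel=12); wait(0.3)
print(read_force(),read_width(),read_eef_pos().round(1),read_t())
s=snap("scene");cv2.imwrite("pics/s6.png",cv2.resize(s["frame"][140:290,350:550],(800,600),interpolation=cv2.INTER_CUBIC))
E
```

```text
[-0.16765904  0.62505552 -2.67766755] 23.403045369544618 [455. 242. 103.] 25.5083
```

View pics/s6.png

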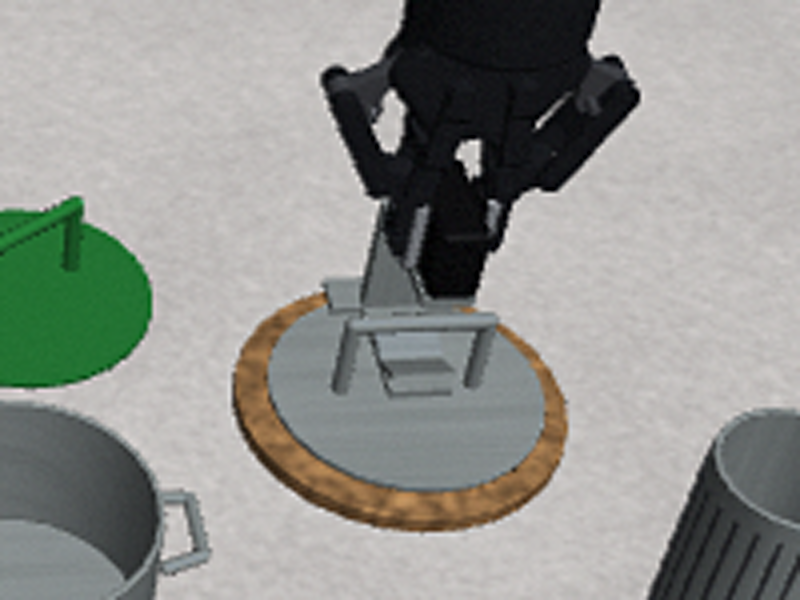

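The lid lies flat in the middle of the mat and the tongue is free of the bar. I back out along the lifter axis and set the lifter down.

```bash
python3 - <<'E'
from h import *
y=np.radians(31.);u=np.array([np.cos(y),np.sin(y)]);c=np.array([455,242.]);p=c-140*u
print(p,solve_ik([*p,68],tool(-59)))
print("hit",move_linear([*p,103],vel=50,stop_force=6),read_force())
move_linear([*p,75],vel=50)
print("touch",move_linear([*p,64],vel=8,stop_force=3),read_eef_pos().round(1),read_force())
let_go(); wait(0.3)
move_linear([*p,190],vel=80); 
reach([272,-300,260],tool(-59)); wait(.3)
s=snap("scene");t=snap("top")
cv2.imwrite("pics/s7.png",np.hstack([cv2.resize(s["frame"][100:300,330:530],(400,400)),cv2.resize(t["frame"][280:480,130:330],(400,400))]))
for n,S in (("scene",s),("top",t)):
    for l,z in (("lid",10),("mat",0),("lifter",0),("small_lid",74)):
        for d in pinpoint(n,l): print(n,l,round(d["confidence"],2),atz(S,d["position"],z).round())
print(read_t())
E
```

```text
[334.9965779  169.89466951] [ 16.15151866  -6.24894483 131.72906114   0.          54.51988369
  75.15151866]
hit False [ 0.48261823  0.53549811 -1.3612708 ]
touch True [335.  169.8  68.3] [-0.23969076  0.09804118  4.60581262]
scene lid 0.94 [687. 333.  10.]
scene lid 0.92 [467. 240.  10.]
scene lid 0.9 [479.  48.  10.]
scene lid 0.89 [852. -36.  10.]
scene lifter 0.78 [349. 174.   0.]
scene small_lid 0.6 [ 673. -217.   74.]
top lid 0.68 [472.  56.  10.]
top lid 0.67 [672. 333.  10.]
top lid 0.61 [454. 244.  10.]
top lid 0.58 [841. -41.  10.]
top lifter 0.78 [331. 174.   0.]
top small_lid 0.74 [ 665. -225.   74.]
35.2333
```

View pics/s7.png

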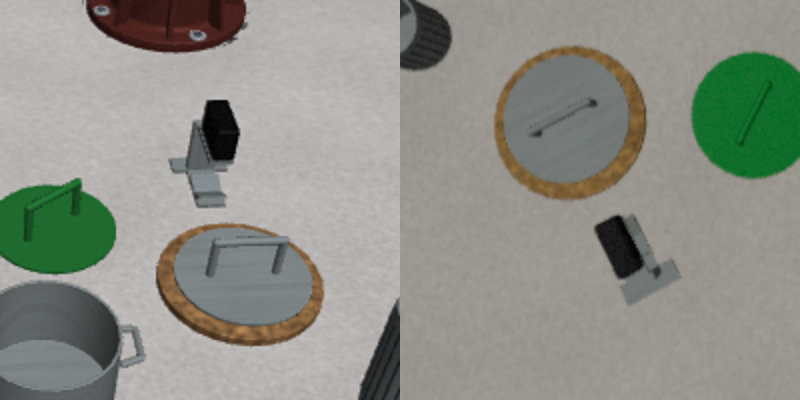

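The lid lies flat, about 5 mm off the middle of the mat. The lifter stands upright on bare counter, clear of both mat and lid.

```bash
python3 -c "
from rig import *
hand_in(); print(read_t())"
```

```text
the job is handed in; nothing more can be done
the job is handed in; nothing more can be done
```

I finished the job and handed it in at about 35 s of the 67 s allowed. The hot lid from the wider pot now lies on the cork mat. I gripped the lifter by its black grip, hooked the lid's loop, carried the lid level, and lowered it at about 12 mm/s. I then backed the tongue out without any contact stop and stood the lifter on bare counter about 140 mm from the mat's centre.

**Last checks:** the pictures show the lid flat and roughly 5 mm off the middle of the mat. The lifter stands upright, clear of the mat and lid. The small lid is within about 8 mm of where it was first seen, which is the detector's own noise.

**Disagreements:** the two cameras' detections differ by 13–18 mm for the lid and the lifter. The detector did not report the mat in the final pictures, so I judged the centring by eye. I did not measure the lid's tilt directly, and the hand-in gave no verdict.

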